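Move the paint tins into the clean tray in the same order

ROBOT

A 6-joint arm with a two-finger parallel gripper is mounted at the origin on the work surface. World frame = base frame: x ahead of the robot, y to its left, z up, the work surface at z = 0. Lengths are in m, angles in rad, forces in N, time in s.
With the tool pointing down it reaches from about 0.35 to 0.975 m from the base axis. Payload 17.4 kg.
Tool frame: the origin (TCP) lies midway between the tips of the shut fingers; the grasp point (between the pads) lies 19 mm behind it (arm.grip_point_offset is the distance from the TCP to the grasp point, in m); y points along the fingers, z is the direction in which the jaws open and shut, and the axes are right-handed (so a half turn about y gives the same grasp; the last joint's range is limited). The gripper opens to 85 mm and grips with 20 to 120 N. Pads are 22 mm wide; open, the fingers measure 114 mm over their backs; the gripper's body (76 mm by 85 mm) begins 54 mm behind the grasp point. The pads swing forward as they close: fully open they stand 13 mm farther back than shut.
Start: joints at [1.284, 0.116, 1.442, -0, 1.584, -0.038], TCP at [0.166, 0.654, 0.231] pointing down, gripper open.
Joint ranges: [-2.83, 2.83], [-0.83, 2.19], [0.07, 2.5], [-1.14, 4.28], [0.01, 3], [-2.97, 2.97]. Speed limits (rad/s): [1.89, 1.89, 2.22, 3.14, 3.14, 3.14].

INTERFACE

Orientations are given as [roll, pitch, yaw] about the fixed x, y, z axes, in that order (R = Rz(yaw) Ry(pitch) Rx(roll)).
In Python, from rig import arm, optics gives the robot as it stands.
- The arm moves only by the shell command python3 -m inch 'ROWS' [OPENING]. ROWS is a JSON object of lists of equal length, an entry for each row: "xyz": the shift along the world's x, y, z in m, a list of three; "twist": the turn, a rotation vector about the world's x, y, z in degrees, a list of three. In form: {"xyz": [[dx, dy, dz], ...], "twist": [[wx, wy, wz], ...]}. A call has exactly 10 rows; each row is the pose to reach, as a shift and turn from the pose commanded when the call began; what a row does not reach only later rows make up. A row lasts 1/8 s, in which the tool goes at most 62.5 mm and 10.7 degrees, less where a joint would pass 70% of its speed; a pose out of reach is approached as far as the arm can. A call with a gripper value outside its range is refused whole. OPENING is the finger opening in m, from 0 to 0.0854, set as the call begins (- or left out, the last holds). The fingers move at their own pace and stop on an object; the grip force is fixed at half the most. Time passes only in rows, so rows that repeat a pose let the fingers close, or fill a call up. It gives the time, the measured TCP pose, the force and the opening at its end, in the units of the state.
- arm.state(): the state, without advancing time (a new reading comes with each control period).
- optics.get_image(name): name is "scene" or "side" or "wrist"; returns (picture, depth): 420x560x3 uint8, red, green, blue; 420x560 float32, m along the optical axis (not along the pixel's ray), 0 where there is no reading.
- optics.camera_model(name): a dict with "fx", "fy", "cx", "cy" (pixels), "dist" ([k1, k2, p1, p2, k3] as OpenCV has them; the pictures are not rectified), "R" (3x3) and "t" (3): a world point X has camera coordinates R X + t. Camera axes: x right, y down, z forward; pixel columns grow to the right and rows downward; lengths in m; the calibration is good to about 2 mm. A picture is of the moment at which its call begins: read the wrist's pose just before it. camera_model takes no time and is no camera call; for the wrist camera it gives the pose at the moment of the call.
- arm.job_done(): hands the job in, once; it reports no verdict.
The state is a dict: "time_s": time; "q": joint angles; "qvel": joint speeds; "joint_efforts": joint torques, N m; "tool_pos": TCP position; "ee_rot": TCP orientation; "ft_force": force on the tool from outside, world axes, zero at the start; "ft_torque": the same for the moment, N m; "width": finger opening in m.
Only numpy, scipy, OpenCV 4.12 (cv2) and the standard library are available. Lean on these libraries where they do the work, as an engineer would, in place of code of your own. Each camera call takes 0.05 s, during which the arm holds its last target.

TASK

The drip cards in the old, paint-spattered tin tray need changing. Move the four paint tins one by one into the clean tray, one tin standing flat in each bay, in the same left-to-right order as they stand in the old tray, so that the painters find their colours where they are used to. Keep the tins upright and set them down rather than dropping them.

Things in the scene. Friction and masses are not known exactly. Their poses are not given: they have to be found in the camera images.
- tin_yellow: Closed small paint tin with yellow label and yellow lid: an upright steel cylinder 56 mm in diameter and 62 mm tall, 0.12 to 0.26 kg. Origin at the centre of its underside, z up its axis; its yaw means nothing. At the start it stands in one of the four bays of the old tray, a few mm off the middle of the bay.
- tin_red: Closed small paint tin with red label and red lid: an upright steel cylinder 56 mm in diameter and 62 mm tall, 0.12 to 0.26 kg. Origin at the centre of its underside, z up its axis; its yaw means nothing. At the start it stands in one of the four bays of the old tray, a few mm off the middle of the bay.
- tin_blue: Closed small paint tin with blue label and blue lid: an upright steel cylinder 56 mm in diameter and 62 mm tall, 0.12 to 0.26 kg. Origin at the centre of its underside, z up its axis; its yaw means nothing. At the start it stands in one of the four bays of the old tray, a few mm off the middle of the bay.
- tin_green: Closed small paint tin with green label and green lid: an upright steel cylinder 56 mm in diameter and 62 mm tall, 0.12 to 0.26 kg. Origin at the centre of its underside, z up its axis; its yaw means nothing. At the start it stands in one of the four bays of the old tray, a few mm off the middle of the bay.
- clean_tray: Clean fixed tray, pale plywood. 4 empty bays in a row, centres (left first) at x 0, y +118.5, +39.5, -39.5, -118.5 mm; each 90 (x) by 74 (y) inside, floor (white card) 10 mm above table, walls 5-6 thick, tops 24. Brush trough 38 wide on robot's side (stirrer in it), lip 20 high; end cheeks 44. Origin on table under mid-row, 51 from back face, 95 from front; x away from trough, y to the left along row, z up.
- old_tray: Old fixed tray, darker brown plywood, paint-spattered: same make, sizes, origin and axes as the clean tray, stands left or right of it; both turned up to 13 degrees. Each bay holds a used drip card and a tin on it, underside 10 mm above the table. A brush (11 mm high) lies loose in its trough. A white cup, 56 wide, 75 mm tall, stands between the trays.
- card_yellow: Used drip card with yellow paint drips and a yellow ring, 88 by 72 by 2 mm, lying fixed in the old tray's bay under the yellow tin, of which it shows the edges; it stays there. Origin at the centre of its underside, 8 mm above the table, axes as the old tray's.
- card_red: Used drip card with red paint drips and a red ring, 88 by 72 by 2 mm, lying fixed in the old tray's bay under the red tin, of which it shows the edges; it stays there. Origin at the centre of its underside, 8 mm above the table, axes as the old tray's.
- card_blue: Used drip card with blue paint drips and a blue ring, 88 by 72 by 2 mm, lying fixed in the old tray's bay under the blue tin, of which it shows the edges; it stays there. Origin at the centre of its underside, 8 mm above the table, axes as the old tray's.
- card_green: Used drip card with green paint drips and a green ring, 88 by 72 by 2 mm, lying fixed in the old tray's bay under the green tin, of which it shows the edges; it stays there. Origin at the centre of its underside, 8 mm above the table, axes as the old tray's.

How it is judged:
At the end, for the whole second after the job is handed in: Each tin stands released, at rest and upright (4.5 degrees) on the card of the clean tray's bay with the same number from the left as the old tray's bay that holds its drip card: within 12 mm along and 20 mm across the row of the bay's middle (its walls keep it closer), 6 to 14 mm up (((y of card_yellow in the frame of old_tray between 0.0985 and 0.1385 m and y of tin_yellow in the frame of clean_tray between 0.1065 and 0.1305 m) or (y of card_yellow in the frame of old_tray between 0.0195 and 0.0595 m and y of tin_yellow in the frame of clean_tray between 0.0275 and 0.0515 m) or (y of card_yellow in the frame of old_tray between -0.0595 and -0.0195 m and y of tin_yellow in the frame of clean_tray between -0.0515 and -0.0275 m) or (y of card_yellow in the frame of old_tray between -0.1385 and -0.0985 m and y of tin_yellow in the frame of clean_tray between -0.1305 and -0.1065 m)) and x of tin_yellow in the frame of clean_tray between -0.02 and 0.02 m and z of tin_yellow in the frame of clean_tray between 0.006 and 0.014 m and angle between each of tin_yellow, tin_red, tin_blue, tin_green's own z axis and vertical below 0.08 rad and linear speed of each of tin_yellow, tin_red, tin_blue, tin_green below 0.02 m/s and angular speed of each of tin_yellow, tin_red, tin_blue, tin_green below 0.15 rad/s and ((y of card_red in the frame of old_tray between 0.0985 and 0.1385 m and y of tin_red in the frame of clean_tray between 0.1065 and 0.1305 m) or (y of card_red in the frame of old_tray between 0.0195 and 0.0595 m and y of tin_red in the frame of clean_tray between 0.0275 and 0.0515 m) or (y of card_red in the frame of old_tray between -0.0595 and -0.0195 m and y of tin_red in the frame of clean_tray between -0.0515 and -0.0275 m) or (y of card_red in the frame of old_tray between -0.1385 and -0.0985 m and y of tin_red in the frame of clean_tray between -0.1305 and -0.1065 m)) and x of tin_red in the frame of clean_tray between -0.02 and 0.02 m and z of tin_red in the frame of clean_tray between 0.006 and 0.014 m and ((y of card_blue in the frame of old_tray between 0.0985 and 0.1385 m and y of tin_blue in the frame of clean_tray between 0.1065 and 0.1305 m) or (y of card_blue in the frame of old_tray between 0.0195 and 0.0595 m and y of tin_blue in the frame of clean_tray between 0.0275 and 0.0515 m) or (y of card_blue in the frame of old_tray between -0.0595 and -0.0195 m and y of tin_blue in the frame of clean_tray between -0.0515 and -0.0275 m) or (y of card_blue in the frame of old_tray between -0.1385 and -0.0985 m and y of tin_blue in the frame of clean_tray between -0.1305 and -0.1065 m)) and x of tin_blue in the frame of clean_tray between -0.02 and 0.02 m and z of tin_blue in the frame of clean_tray between 0.006 and 0.014 m and ((y of card_green in the frame of old_tray between 0.0985 and 0.1385 m and y of tin_green in the frame of clean_tray between 0.1065 and 0.1305 m) or (y of card_green in the frame of old_tray between 0.0195 and 0.0595 m and y of tin_green in the frame of clean_tray between 0.0275 and 0.0515 m) or (y of card_green in the frame of old_tray between -0.0595 and -0.0195 m and y of tin_green in the frame of clean_tray between -0.0515 and -0.0275 m) or (y of card_green in the frame of old_tray between -0.1385 and -0.0985 m and y of tin_green in the frame of clean_tray between -0.1305 and -0.1065 m)) and x of tin_green in the frame of clean_tray between -0.02 and 0.02 m and z of tin_green in the frame of clean_tray between 0.006 and 0.014 m); the robot touches nothing.
It fails at once if a tin is tipped by more than 35 degrees (angle between any of tin_yellow, tin_red, tin_blue, tin_green's own z axis and vertical above 0.61 rad).
It fails at once if a tin is dropped or thrown (moves faster than 0.6 m/s, as after a fall of 18 mm, with no finger on it) ((linear speed of tin_yellow above 0.6 m/s and contact force between the fingers and tin_yellow below 0.05 N) or (linear speed of tin_red above 0.6 m/s and contact force between the fingers and tin_red below 0.05 N) or (linear speed of tin_blue above 0.6 m/s and contact force between the fingers and tin_blue below 0.05 N) or (linear speed of tin_green above 0.6 m/s and contact force between the fingers and tin_green below 0.05 N)).
It also fails if it takes over 96 s, if anything falls off the work surface, if the arm or the gripper's body presses on something with over 40 N, if the wrist force passes 120 N, or if a joint passes its speed limit or range.

## Working session

There is one attempt and no reset: what is moved stays moved. The work goes in short steps, Python scripts to look and compute and a shell command to move; the robot and the scene stay as the last step left them, time stands still between calls to the robot, and variables do not carry over. Pictures are saved under pics/ and viewed, and the job is handed in when it is done.

```bash
ls; mkdir -p pics; python3 - <<'E'
from rig import arm, optics
import cv2
s=arm.state();print(s, arm.grip_point_offset)
for n in("scene","side","wrist"):
    im,d=optics.get_image(n)
    m=optics.camera_model(n);print(n,m)
    cv2.imwrite(f"pics/{n}0.png",im[:,:,::-1])
E
```

```text
pics
{'time_s': 0.0, 'q': array([ 1.28419881e+00,  1.16473941e-01,  1.44228596e+00,  9.46769686e-06,
        1.58399923e+00, -3.78024194e-02]), 'qvel': array([-0.00055958, -0.00078502, -0.00105235, -0.00147025, -0.00132049,
        0.00013101]), 'joint_efforts': array([ 2.39144298e-03, -7.32008100e+01, -6.32480264e+01,  4.84920110e-05,
        6.73713803e-03, -3.64304435e-05]), 'tool_pos': array([0.16616083, 0.65402373, 0.23055744]), 'ee_rot': array([-1.57196161e+00,  5.35453004e-05, -2.48795010e-01]), 'ft_force': array([ 0.6170962 , -0.00967808, -0.32345032]), 'ft_torque': array([-0.01749781, -0.00447601,  0.00293286]), 'width': 0.08576745673764961} 0.0187
scene {'fx': 405.68979991624826, 'fy': 405.68979991624826, 'cx': 280.3946172029248, 'cy': 209.8463881614313, 'dist': array([-0.03122786,  0.        ,  0.        ,  0.        ,  0.        ]), 'R': array([[-0.04045624,  0.99902663, -0.0175811 ],
       [ 0.55078173,  0.00761653, -0.83461457],
       [-0.83366827, -0.04344871, -0.55055375]]), 't': array([ 0.02033783, -0.26769358,  1.52039347])}
side {'fx': 411.03616144937223, 'fy': 411.03616144937223, 'cx': 282.96910003127687, 'cy': 215.03202411079738, 'dist': array([-0.05786834,  0.        ,  0.        ,  0.        ,  0.        ]), 'R': array([[-0.99415085, -0.10746   ,  0.01079028],
       [-0.06389456,  0.50466168, -0.86094952],
       [ 0.0870722 , -0.85660314, -0.50857595]]), 't': array([0.52575255, 0.07467156, 0.80176961])}
wrist {'fx': 289.0635510495694, 'fy': 289.0635510495694, 'cx': 282.0604943825723, 'cy': 205.04188637218186, 'dist': array([-0.03432152,  0.        ,  0.        ,  0.        ,  0.        ]), 'R': array([[ 0.2466375 ,  0.96910447, -0.00254255],
       [ 0.92001049, -0.23331696,  0.31487124],
       [ 0.3045499 , -0.07999823, -0.94913099]]), 't': array([-0.67419004, -0.04103203,  0.38058902])}
```

View pics/scene0.png

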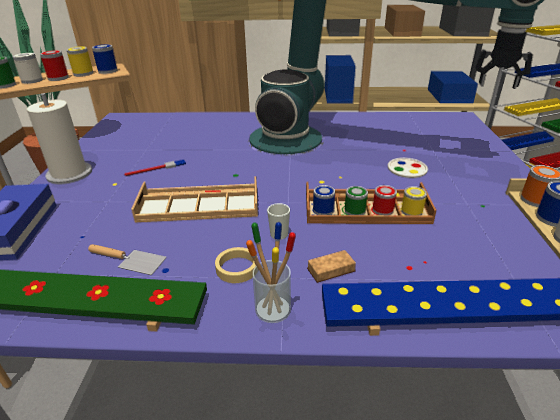

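View pics/side0.png

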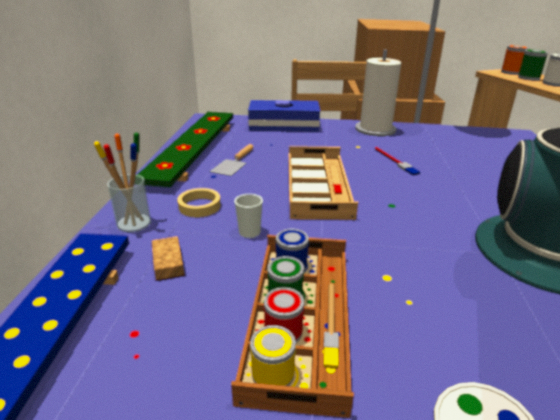

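View pics/wrist0.png

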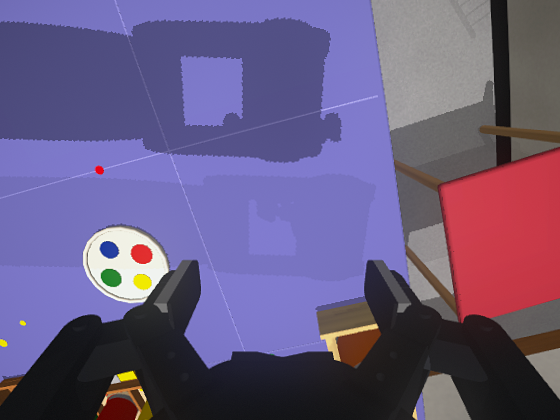

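Scene view: the old tray is on the robot's left (px 305-435, 185-222), with tins from +y in the order yellow, red, green, blue. The clean tray is on the right (px 135-258), and the cup is at (279,222). Now rough positions from these views.

```bash
cat > h.py <<'E'
import numpy as np, cv2
from rig import arm, optics
def grab(n,tag=None):
    m=optics.camera_model(n); im,d=optics.get_image(n)
    if tag: cv2.imwrite(f"pics/{tag}.png",im[:,:,::-1])
    return m,im,d
def ray(m,uv,z):
    K=np.array([[m['fx'],0,m['cx']],[0,m['fy'],m['cy']],[0,0,1]])
    p=cv2.undistortPoints(np.array(uv,float).reshape(-1,1,2),K,m['dist']).reshape(-1,2)
    d=np.c_[p,np.ones(len(p))]@m['R']; c=-m['R'].T@m['t']
    return c+d*((z-c[2])/d[:,2])[:,None]
def cloud(m,d):
    v,u=np.mgrid[0:d.shape[0],0:d.shape[1]]
    K=np.array([[m['fx'],0,m['cx']],[0,m['fy'],m['cy']],[0,0,1]])
    p=cv2.undistortPoints(np.c_[u.ravel(),v.ravel()].astype(float).reshape(-1,1,2),K,m['dist']).reshape(-1,2)
    X=np.c_[p,np.ones(len(p))]*d.reshape(-1,1)
    return ((X-m['t'])@m['R']).reshape(*d.shape,3)
def colours(im):
    h,s,v=cv2.split(cv2.cvtColor(im,cv2.COLOR_RGB2HSV))
    sat=(s>150)&(v>50)
    return dict(yellow=sat&(h>24)&(h<34)&(v>150),red=sat&((h<5)|(h>174))&(v>110),green=sat&(h>45)&(h<80),blue=sat&(h>105)&(h<122)&(s>190))
E
python3 - <<'E'
from h import *
for n in("scene","side"):
    m,im,d=grab(n); P=cloud(m,d); ok=d>0
    print(n,-m['R'].T@m['t'])
    # tin tops by depth
    reg=ok&(P[...,2]>.064)&(P[...,2]<.082)&(P[...,0]>.3)&(P[...,0]<.75)&(abs(P[...,1])<.5)
    k,lab,st,c=cv2.connectedComponentsWithStats(reg.astype(np.uint8))
    for i in range(1,k):
        if st[i,4]>60:
            (cu,cv_),r=cv2.minEnclosingCircle(np.argwhere(lab==i)[:,::-1].astype(np.float32))
            q=P[lab==i]
            print(st[i],c[i].round(1),q.mean(0).round(4),((q.max(0)+q.min(0))/2).round(4),(q.max(0)-q.min(0)).round(3))
    # tray extents
    for nm,lo,hi in(("old",.02,.5),("clean",-.5,-.05)):
        w=ok&(P[...,2]>.016)&(P[...,2]<.05)&(P[...,0]>.3)&(P[...,0]<.72)&(P[...,1]>lo)&(P[...,1]<hi)
        q=P[w][:,:2].astype(np.float32)
        k,lab,st,c=cv2.connectedComponentsWithStats(w.astype(np.uint8))
        i=1+np.argmax(st[1:,4]); q=P[lab==i][:,:2].astype(np.float32)
        print(nm,st[i],cv2.minAreaRect(q))
E
```

```text
scene [1.41576731 0.04778    0.61399493]
[314 185  21  14 237] [324.1 191.3] [0.5046 0.1151 0.0712] [0.5003 0.1151 0.0696] [0.059 0.052 0.011]
[375 185  22  14 242] [385.6 191. ] [0.5015 0.2747 0.0714] [0.4973 0.2749 0.0697] [0.059 0.055 0.011]
[346 186  22  14 241] [356.5 192. ] [0.5071 0.1989 0.0712] [0.5041 0.1994 0.0697] [0.056 0.056 0.011]
[404 186  22  14 237] [414.9 192.5] [0.5076 0.3488 0.0712] [0.5041 0.3499 0.0696] [0.059 0.053 0.011]
[267 203  23  17 210] [278.2 210.8] [ 5.974e-01 -2.000e-04  7.100e-02] [ 0.5967 -0.0006  0.0707] [0.056 0.053 0.013]
old [ 306  181  130   39 1968] ((0.4777367115020752, 0.23374459147453308), (0.14851237833499908, 0.3283180594444275), 0.4747248888015747)
clean [ 132  176  126   42 1554] ((0.464291512966156, -0.23239581286907196), (0.153547465801239, 0.3295980393886566), 5.999104976654053)
side [0.45763661 0.70561186 0.46637617]
[235 194  27  20 326] [248.3 203.2] [0.5985 0.003  0.0715] [0.5987 0.0024 0.0712] [0.053 0.058 0.014]
[275 229  33  24 603] [291.4 240.1] [0.5018 0.1232 0.0721] [0.5025 0.1188 0.0699] [0.055 0.058 0.012]
[267 257  37  27 798] [284.8 269.9] [0.5043 0.2072 0.073 ] [0.5046 0.2018 0.0704] [0.056 0.056 0.013]
[ 264  287   40   34 1063] [283.5 303.5] [0.4985 0.2816 0.073 ] [0.4989 0.2771 0.0702] [0.055 0.057 0.012]
[ 251  325   44   41 1426] [272.5 345.1] [0.504  0.3567 0.0727] [0.5047 0.3527 0.0702] [0.055 0.057 0.012]
old [ 231  235  124  177 5992] ((0.47782525420188904, 0.23567825555801392), (0.14674519002437592, 0.3307914137840271), 0.6210039258003235)
clean [ 288  146   70   70 2293] ((0.4668826460838318, -0.2282690554857254), (0.14627915620803833, 0.3329453766345978), 6.00855016708374)
```

Both views agree to a few mm: tins blue (.502,.118), green (.5045,.2005), red (.498,.276), yellow (.504,.351), with tops at 72 mm. The trays measure 146x330 mm as given; yaw is about 0.5° for the old one and 6.0° for the clean one. I'll move above yellow with the jaws along the tray's x, which keeps them clear of the neighbouring tins.

```bash
python3 -m inch '{"xyz":[[0.017,-0.015,0],[0.051,-0.045,0],[0.095,-0.085,0],[0.139,-0.124,0],[0.183,-0.164,0],[0.226,-0.203,0],[0.270,-0.242,0],[0.311,-0.279,0],[0.338,-0.303,0],[0.338,-0.303,0]],"twist":[[0,0,-4],[0,0,-11.5],[0,0,-21.2],[0,0,-31],[0,0,-40.8],[0,0,-50.5],[0,0,-60.3],[0,0,-69.5],[0,0,-75.2],[0,0,-75.2]]}' 0.0854
python3 - <<'E'
from h import *
m,im,d=grab("wrist","w1"); P=cloud(m,d); ok=d>0
s=arm.state();print(s['tool_pos'],s['ee_rot'],s['q'],s['time_s'])
reg=ok&(P[...,2]>.064)&(P[...,2]<.082)&(P[...,1]<.4)
k,lab,st,c=cv2.connectedComponentsWithStats(reg.astype(np.uint8))
for i in range(1,k):
    if st[i,4]>150:
        q=P[lab==i]; print(st[i],c[i].round(1),q.mean(0).round(4),((q.max(0)+q.min(0))/2).round(4),(q.max(0)-q.min(0)).round(3))
E
```

```text
time_s: 1.5
tool_pos: [0.5057, 0.3495, 0.231]
ee_rot: [-1.571, -0.0, -1.565]
ft_force: [-0.9, -0.2, -0.3]
width: 0.085
[0.50477907 0.35047102 0.23104673] [-1.57123367e+00 -1.36621658e-04 -1.56264099e+00] [ 5.65331808e-01 -1.48094183e-02  1.57771501e+00  1.15308207e-04
  1.57913050e+00  5.57177432e-01] 1.55
[ 256  159   52   51 2063] [281.3 184.3] [0.505  0.3531 0.0707] [0.5052 0.3522 0.069 ] [0.055 0.055 0.009]
[ 253  225   48   44 1660] [276.2 246.6] [0.4994 0.2787 0.0706] [0.4997 0.2773 0.0688] [0.055 0.054 0.01 ]
[ 258  281   44   41 1415] [280.  300.7] [0.504  0.2039 0.0706] [0.5034 0.2016 0.0686] [0.054 0.056 0.009]
[258 335  40  22 639] [278.2 345.9] [0.5018 0.1316 0.0701] [0.5008 0.1298 0.0686] [0.053 0.03  0.009]
```

View pics/w1.png

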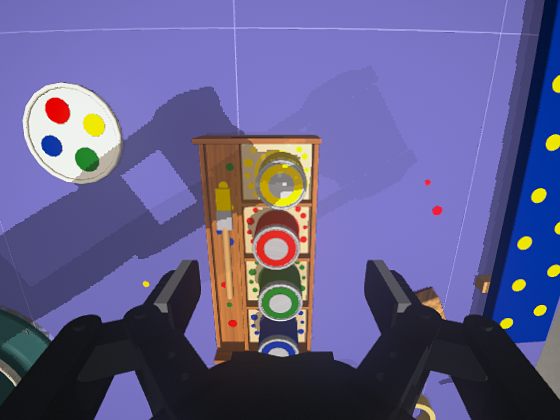

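Wrist view: the yellow lid is at px (281,184), directly below the tool, at (.505,.352). That matches the other cameras. Descending.

```bash
python3 -m inch '{"xyz":[[0,0.001,-0.010],[0,0.001,-0.035],[0,0.001,-0.065],[0,0.001,-0.095],[0,0.001,-0.125],[0,0.001,-0.150],[0,0.001,-0.170],[0,0.001,-0.185],[0,0.001,-0.195],[0,0.001,-0.195]],"twist":[[0,0,0],[0,0,0],[0,0,0],[0,0,0],[0,0,0],[0,0,0],[0,0,0],[0,0,0],[0,0,0],[0,0,0]]}' && python3 -m inch '{"xyz":[[0,0,0],[0,0,0],[0,0,0],[0,0,0],[0,0,0],[0,0,0],[0,0,0],[0,0,0],[0,0,0.004],[0,0,0.008]],"twist":[[0,0,0],[0,0,0],[0,0,0],[0,0,0],[0,0,0],[0,0,0],[0,0,0],[0,0,0],[0,0,0],[0,0,0]]}' 0.04
```

```text
time_s: 2.8
tool_pos: [0.5041, 0.3522, 0.0359]
ee_rot: [-1.571, -0.0, -1.561]
ft_force: [0.4, -0.1, 0.4]
width: 0.0854
time_s: 4.05
tool_pos: [0.5041, 0.3521, 0.0444]
ee_rot: [-1.571, -0.0, -1.561]
ft_force: [0.6, -0.4, -2.7]
width: 0.0546
```

```bash
python3 -m inch '{"xyz":[[0,0,0.015],[0,0,0.045],[0,0,0.080],[0,0,0.100],[0,-0.015,0.106],[-0.003,-0.055,0.106],[-0.006,-0.105,0.106],[-0.009,-0.155,0.106],[-0.012,-0.205,0.106],[-0.015,-0.255,0.106]],"twist":[[0,0,0],[0,0,0],[0,0,0],[0,0,0],[0,0,0],[0,0,0.5],[0,0,1],[0,0,1.5],[0,0,2],[0,0,3]]}' && python3 -m inch '{"xyz":[[-0.003,-0.050,0],[-0.006,-0.100,0],[-0.009,-0.150,0],[-0.012,-0.185,0],[-0.014,-0.202,0],[-0.014,-0.207,0],[-0.014,-0.207,0],[-0.014,-0.207,0],[-0.014,-0.207,0],[-0.014,-0.207,0]],"twist":[[0,0,0.6],[0,0,1.2],[0,0,1.8],[0,0,2.4],[0,0,2.4],[0,0,2.4],[0,0,2.4],[0,0,2.4],[0,0,2.4],[0,0,2.4]]}'
python3 - <<'E'
from h import *
m,im,d=grab("wrist","w2"); grab("scene","s2"); P=cloud(m,d); ok=d>0
w=ok&(P[...,2]>.016)&(P[...,2]<.05)&(P[...,1]<.05)&(P[...,0]>.3)&(P[...,0]<.6)
k,lab,st,c=cv2.connectedComponentsWithStats(w.astype(np.uint8))
for i in range(1,k):
    if st[i,4]>300: q=P[lab==i][:,:2].astype(np.float32); print(st[i],cv2.minAreaRect(q))
E
```

```text
time_s: 5.3
tool_pos: [0.4882, 0.095, 0.1492]
ee_rot: [-1.572, -0.0, -1.508]
ft_force: [0.5, 0.2, -2.3]
width: 0.0547
time_s: 6.55
tool_pos: [0.4753, -0.1094, 0.1503]
ee_rot: [-1.571, 0.0, -1.466]
ft_force: [0.1, 0.3, -2.7]
width: 0.0548
[405  60  34  63 718] ((0.5815010666847229, -0.004594448953866959), (0.016309548169374466, 0.04732609912753105), 19.614154815673828)
[ 172  150  168  127 3652] ((0.45541882514953613, -0.13496750593185425), (0.14686547219753265, 0.13702470064163208), 6.262627601623535)
[238 333  87  24 496] ((0.4933149516582489, -0.29145824909210205), (0.10168756544589996, 0.03304354101419449), 4.335092544555664)
```

View pics/w2.png

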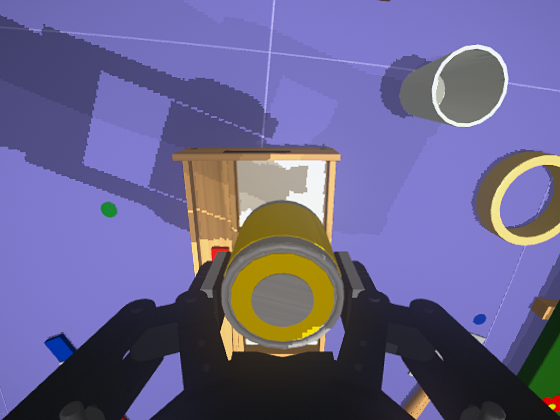

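View pics/s2.png

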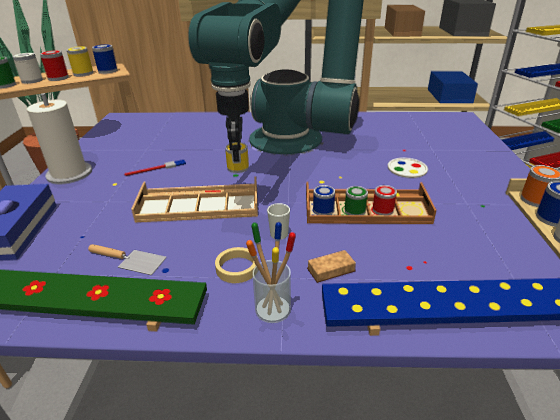

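The wrist view puts the clean tray's near cheek and yaw at bay 1 = (.4747,-.1097), against a tool position of (.4753,-.1094). The tin hangs upright. Lowering.

```bash
python3 -m inch '{"xyz":[[-0.0005,0,-0.010],[-0.0005,0,-0.035],[-0.0005,0,-0.060],[-0.0005,0,-0.080],[-0.0005,0,-0.094],[-0.0005,0,-0.102],[-0.0005,0,-0.107],[-0.0005,0,-0.111],[-0.0005,0,-0.1135],[-0.0005,0,-0.1135]],"twist":[[0,0,0],[0,0,0],[0,0,0],[0,0,0],[0,0,0],[0,0,0],[0,0,0],[0,0,0],[0,0,0],[0,0,0]]}'
```

```text
time_s: 7.9
tool_pos: [0.475, -0.1099, 0.0374]
ee_rot: [-1.57, -0.0, -1.467]
ft_force: [-2.1, 0.7, 3.2]
width: 0.0545
```

```bash
python3 -m inch '{"xyz":[[0,0,0],[0,0,0],[0,0,0],[0,0,0],[0,0,0],[0,0,0.008],[0,0,0.030],[0,0,0.060],[0,0,0.090],[0,0,0.115]],"twist":[[0,0,0],[0,0,0],[0,0,0],[0,0,0],[0,0,0],[0,0,0],[0,0,0],[0,0,0],[0,0,0],[0,0,0]]}' 0.0854
python3 - <<'E'
from h import *
grab("wrist","w3")
E
```

```text
time_s: 9.15
tool_pos: [0.4748, -0.1098, 0.1537]
ee_rot: [-1.57, -0.0, -1.467]
ft_force: [0.2, 0.3, -0.8]
width: 0.0855
```

View pics/w3.png

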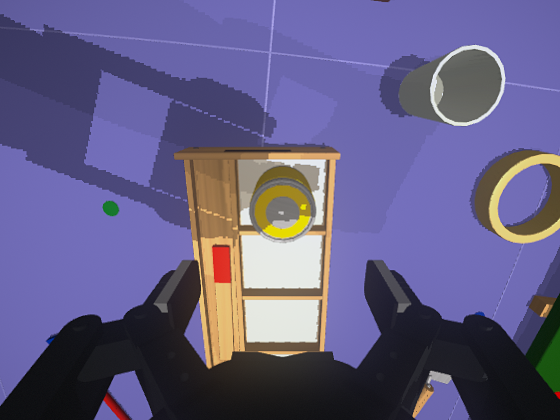

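Yellow stands in the first bay, lid at px (283,211). Next is red.

```bash
python3 -m inch '{"xyz":[[0.001,0.020,0],[0.005,0.070,0],[0.008,0.125,0],[0.011,0.180,0],[0.014,0.235,0],[0.018,0.290,0],[0.021,0.340,0],[0.024,0.375,0],[0.024,0.387,0],[0.024,0.387,0]],"twist":[[0,0,-0.5],[0,0,-1],[0,0,-1.5],[0,0,-2.5],[0,0,-3.5],[0,0,-4.5],[0,0,-5],[0,0,-5.5],[0,0,-5.5],[0,0,-5.5]]}' 
python3 - <<'E'
from h import *
m,im,d=grab("wrist","w4"); P=cloud(m,d); ok=d>0
s=arm.state();print(s['tool_pos'],s['ee_rot'],s['time_s'])
reg=ok&(P[...,2]>.064)&(P[...,2]<.082)&(P[...,1]<.4)
k,lab,st,c=cv2.connectedComponentsWithStats(reg.astype(np.uint8))
for i in range(1,k):
    if st[i,4]>150:
        q=P[lab==i]; print(st[i],c[i].round(1),q.mean(0).round(4),((q.max(0)+q.min(0))/2).round(4),(q.max(0)-q.min(0)).round(3))
E
```

```text
time_s: 10.45
tool_pos: [0.4986, 0.2773, 0.1518]
ee_rot: [-1.571, -0.0, -1.562]
ft_force: [-0.5, -0.5, -0.5]
width: 0.0851
[0.49868216 0.27661047 0.15181955] [-1.57090897e+00 -3.35050101e-04 -1.56287674e+00] 10.5
[ 249  179   68   66 3468] [282.5 211.7] [0.4991 0.2779 0.0707] [0.4991 0.2764 0.0687] [0.056 0.056 0.009]
[ 257  261   61   56 2693] [286.9 288.7] [0.5038 0.204  0.0704] [0.5038 0.2017 0.0684] [0.055 0.056 0.009]
[258 336  51  21 709] [283.  346.4] [0.5009 0.1366 0.0696] [0.5009 0.1357 0.0682] [0.051 0.02  0.008]
```

```bash
python3 -m inch '{"xyz":[[0,0.0005,-0.010],[0,0.0005,-0.035],[0,0.0005,-0.060],[0,0.0005,-0.080],[0,0.0005,-0.096],[0,0.0005,-0.107],[0,0.0005,-0.113],[0,0.0005,-0.116],[0,0.0005,-0.116],[0,0.0005,-0.116]],"twist":[[0,0,0],[0,0,0],[0,0,0],[0,0,0],[0,0,0],[0,0,0],[0,0,0],[0,0,0],[0,0,0],[0,0,0]]}' && python3 -m inch '{"xyz":[[0,0,0],[0,0,0],[0,0,0],[0,0,0],[0,0,0],[0,0,0],[0,0,0],[0,0,0],[0,0,0.004],[0,0,0.008]],"twist":[[0,0,0],[0,0,0],[0,0,0],[0,0,0],[0,0,0],[0,0,0],[0,0,0],[0,0,0],[0,0,0],[0,0,0]]}' 0.04
```

```text
time_s: 11.75
tool_pos: [0.4989, 0.2779, 0.0363]
ee_rot: [-1.57, 0.0, -1.563]
ft_force: [-0.4, 0.6, -0.1]
width: 0.0855
time_s: 13.0
tool_pos: [0.4986, 0.2776, 0.0438]
ee_rot: [-1.571, -0.0, -1.563]
ft_force: [0.4, -0.3, -2.2]
width: 0.0543
```

Gripped. Carrying to bay 2 at (.4833,-.188).

```bash
python3 -m inch '{"xyz":[[0,0,0.015],[0,0,0.045],[0,0,0.080],[0,0,0.100],[0,-0.015,0.106],[-0.002,-0.055,0.106],[-0.003,-0.105,0.106],[-0.004,-0.155,0.106],[-0.006,-0.205,0.106],[-0.008,-0.255,0.106]],"twist":[[0,0,0],[0,0,0],[0,0,0],[0,0,0],[0,0,0],[0,0,0.5],[0,0,1],[0,0,1.5],[0,0,2],[0,0,3]]}' && python3 -m inch '{"xyz":[[-0.002,-0.050,0],[-0.004,-0.100,0],[-0.006,-0.150,0],[-0.007,-0.190,0],[-0.0075,-0.205,0],[-0.0075,-0.210,0],[-0.0075,-0.210,0],[-0.0075,-0.210,0],[-0.0075,-0.210,0],[-0.0075,-0.210,0]],"twist":[[0,0,0.6],[0,0,1.2],[0,0,1.8],[0,0,2.5],[0,0,2.5],[0,0,2.5],[0,0,2.5],[0,0,2.5],[0,0,2.5],[0,0,2.5]]}'
python3 - <<'E'
from h import *
m,im,d=grab("wrist","w5"); P=cloud(m,d); ok=d>0
w=ok&(P[...,2]>.016)&(P[...,2]<.05)&(P[...,1]<.05)&(P[...,0]>.3)&(P[...,0]<.6)
k,lab,st,c=cv2.connectedComponentsWithStats(w.astype(np.uint8))
for i in range(1,k):
    if st[i,4]>300: q=P[lab==i][:,:2].astype(np.float32); print(st[i],cv2.minAreaRect(q))
reg=ok&(P[...,2]>.064)&(P[...,2]<.082)&(P[...,0]<.56)
k,lab,st,c=cv2.connectedComponentsWithStats(reg.astype(np.uint8))
for i in range(1,k):
    if st[i,4]>150:
        q=P[lab==i]; print(st[i],c[i].round(1),q.mean(0).round(4),((q.max(0)+q.min(0))/2).round(4),(q.max(0)-q.min(0)).round(3))
E
```

```text
time_s: 14.25
tool_pos: [0.4897, 0.0205, 0.1488]
ee_rot: [-1.572, -0.0, -1.51]
ft_force: [1.0, 0.1, -1.6]
width: 0.0547
time_s: 15.5
tool_pos: [0.4833, -0.1869, 0.1499]
ee_rot: [-1.571, -0.0, -1.466]
ft_force: [-1.4, -0.1, -2.8]
width: 0.0542
[416   0  43  24 603] ((0.5866745710372925, -0.018201429396867752), (0.006902206223458052, 0.028288600966334343), 58.38090515136719)
[ 161   54  186  222 6918] ((0.45922136306762695, -0.17291295528411865), (0.1467437893152237, 0.2124648541212082), 6.005085468292236)
[ 245   74   75   79 4687] [281.8 112.9] [ 0.4752 -0.1093  0.0706] [ 0.4754 -0.1101  0.0702] [0.055 0.056 0.007]
```

View pics/w5.png

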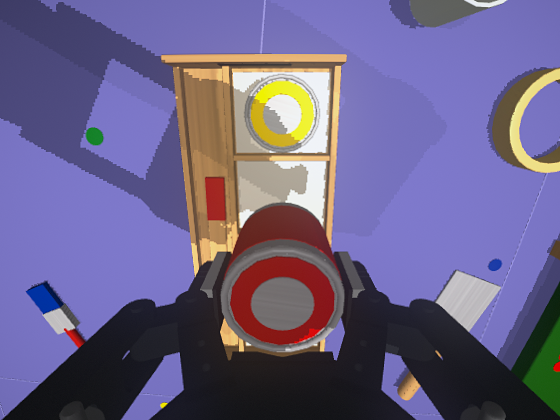

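Yellow's lid (px 282,112) measures (.4753,-.1098), the middle of bay 1. Lowering red.

```bash
python3 -m inch '{"xyz":[[0,-0.001,-0.010],[0,-0.001,-0.035],[0,-0.001,-0.060],[0,-0.001,-0.080],[0,-0.001,-0.094],[0,-0.001,-0.102],[0,-0.001,-0.107],[0,-0.001,-0.110],[0,-0.001,-0.1125],[0,-0.001,-0.1125]],"twist":[[0,0,0],[0,0,0],[0,0,0],[0,0,0],[0,0,0],[0,0,0],[0,0,0],[0,0,0],[0,0,0],[0,0,0]]}'
```

```text
time_s: 16.8
tool_pos: [0.4833, -0.1883, 0.0374]
ee_rot: [-1.571, -0.0, -1.467]
ft_force: [0.4, 0.4, -2.1]
width: 0.0547
```

```bash
python3 -m inch '{"xyz":[[0,0,-0.0005],[0,0,-0.001],[0,0,-0.0015],[0,0,-0.0015],[0,0,-0.0015],[0,0,-0.0015],[0,0,-0.0015],[0,0,-0.0015],[0,0,-0.0015],[0,0,-0.0015]],"twist":[[0,0,0],[0,0,0],[0,0,0],[0,0,0],[0,0,0],[0,0,0],[0,0,0],[0,0,0],[0,0,0],[0,0,0]]}' && python3 -m inch '{"xyz":[[0,0,0],[0,0,0],[0,0,0],[0,0,0],[0,0,0],[0,0,0.008],[0,0,0.030],[0,0,0.060],[0,0,0.090],[0,0,0.115]],"twist":[[0,0,0],[0,0,0],[0,0,0],[0,0,0],[0,0,0],[0,0,0],[0,0,0],[0,0,0],[0,0,0],[0,0,0]]}' 0.0854
```

```text
time_s: 18.05
tool_pos: [0.4833, -0.1883, 0.0364]
ee_rot: [-1.571, -0.0, -1.467]
ft_force: [-3.1, -0.2, 5.0]
width: 0.0546
time_s: 19.3
tool_pos: [0.4833, -0.1883, 0.1527]
ee_rot: [-1.57, -0.001, -1.467]
ft_force: [0.3, -0.3, 0.4]
width: 0.0854
```

```bash
python3 -m inch '{"xyz":[[0.001,0.020,0],[0.004,0.070,0],[0.007,0.125,0],[0.010,0.180,0],[0.013,0.235,0],[0.016,0.290,0],[0.019,0.340,0],[0.0205,0.378,0],[0.0205,0.390,0],[0.0205,0.390,0]],"twist":[[0,0,-0.5],[0,0,-1],[0,0,-1.5],[0,0,-2.5],[0,0,-3.5],[0,0,-4.5],[0,0,-5],[0,0,-5.5],[0,0,-5.5],[0,0,-5.5]]}' 
python3 - <<'E'
from h import *
m,im,d=grab("wrist","w6"); P=cloud(m,d); ok=d>0
s=arm.state();print(s['tool_pos'],s['ee_rot'],s['time_s'])
reg=ok&(P[...,2]>.064)&(P[...,2]<.082)&(P[...,1]<.4)
k,lab,st,c=cv2.connectedComponentsWithStats(reg.astype(np.uint8))
for i in range(1,k):
    if st[i,4]>150:
        q=P[lab==i]; print(st[i],c[i].round(1),q.mean(0).round(4),((q.max(0)+q.min(0))/2).round(4),(q.max(0)-q.min(0)).round(3))
E
```

```text
time_s: 20.55
tool_pos: [0.5037, 0.2018, 0.151]
ee_rot: [-1.571, -0.0, -1.562]
ft_force: [-0.7, -0.3, -0.1]
width: 0.0856
[0.50371903 0.20118127 0.15099749] [-1.57075240e+00 -2.40045486e-04 -1.56279402e+00] 20.6
[ 249  179   68   67 3482] [282.6 212.2] [0.5043 0.2024 0.0707] [0.5042 0.201  0.0686] [0.055 0.056 0.009]
[ 249  270   60   56 2632] [278.6 297.3] [0.5014 0.1199 0.0705] [0.5015 0.1175 0.0684] [0.054 0.056 0.009]
```

View pics/w6.png

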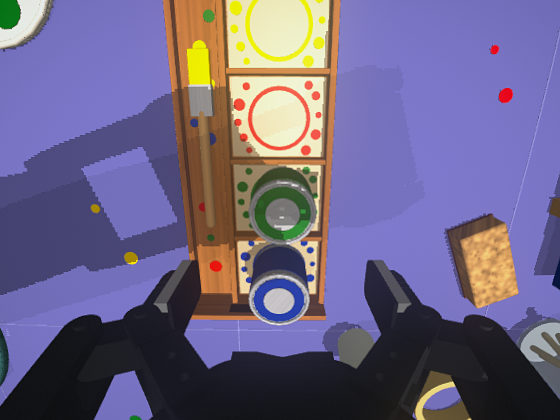

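The card colours match the tins: yellow ring at (278,25), red ring at (279,117), green drips under green and blue under blue. Green is right below the tool at (.504,.201).

```bash
python3 -m inch '{"xyz":[[0.0005,0,-0.010],[0.0005,0,-0.035],[0.0005,0,-0.060],[0.0005,0,-0.080],[0.0005,0,-0.096],[0.0005,0,-0.107],[0.0005,0,-0.113],[0.0005,0,-0.115],[0.0005,0,-0.115],[0.0005,0,-0.115]],"twist":[[0,0,0],[0,0,0],[0,0,0],[0,0,0],[0,0,0],[0,0,0],[0,0,0],[0,0,0],[0,0,0],[0,0,0]]}' && python3 -m inch '{"xyz":[[0,0,0],[0,0,0],[0,0,0],[0,0,0],[0,0,0],[0,0,0],[0,0,0],[0,0,0],[0,0,0.004],[0,0,0.008]],"twist":[[0,0,0],[0,0,0],[0,0,0],[0,0,0],[0,0,0],[0,0,0],[0,0,0],[0,0,0],[0,0,0],[0,0,0]]}' 0.04
```

```text
time_s: 21.85
tool_pos: [0.5044, 0.2018, 0.0363]
ee_rot: [-1.57, 0.0, -1.563]
ft_force: [-0.3, -0.3, -0.5]
width: 0.0853
time_s: 23.1
tool_pos: [0.504, 0.2016, 0.0438]
ee_rot: [-1.571, -0.0, -1.563]
ft_force: [0.3, -0.1, -1.5]
width: 0.0544
```

```bash
python3 -m inch '{"xyz":[[0,0,0.015],[0,0,0.045],[0,0,0.080],[0,0,0.100],[0,-0.015,0.106],[-0.002,-0.055,0.106],[-0.003,-0.105,0.106],[-0.004,-0.155,0.106],[-0.006,-0.205,0.106],[-0.007,-0.255,0.106]],"twist":[[0,0,0],[0,0,0],[0,0,0],[0,0,0],[0,0,0],[0,0,0.5],[0,0,1],[0,0,1.5],[0,0,2],[0,0,3]]}' && python3 -m inch '{"xyz":[[-0.002,-0.050,0],[-0.003,-0.100,0],[-0.004,-0.150,0],[-0.005,-0.192,0],[-0.0055,-0.208,0],[-0.0055,-0.213,0],[-0.0055,-0.213,0],[-0.0055,-0.213,0],[-0.0055,-0.213,0],[-0.0055,-0.213,0]],"twist":[[0,0,0.6],[0,0,1.2],[0,0,1.8],[0,0,2.5],[0,0,2.5],[0,0,2.5],[0,0,2.5],[0,0,2.5],[0,0,2.5],[0,0,2.5]]}'
python3 - <<'E'
from h import *
m,im,d=grab("wrist","w7"); P=cloud(m,d); ok=d>0
w=ok&(P[...,2]>.016)&(P[...,2]<.05)&(P[...,1]<.05)&(P[...,0]>.3)&(P[...,0]<.6)
k,lab,st,c=cv2.connectedComponentsWithStats(w.astype(np.uint8))
for i in range(1,k):
    if st[i,4]>300: q=P[lab==i][:,:2].astype(np.float32); print(st[i],cv2.minAreaRect(q))
reg=ok&(P[...,2]>.064)&(P[...,2]<.082)&(P[...,0]<.56)
k,lab,st,c=cv2.connectedComponentsWithStats(reg.astype(np.uint8))
for i in range(1,k):
    if st[i,4]>150:
        q=P[lab==i]; print(st[i],c[i].round(1),q.mean(0).round(4),((q.max(0)+q.min(0))/2).round(4),(q.max(0)-q.min(0)).round(3))
E
```

```text
time_s: 24.35
tool_pos: [0.4962, -0.0555, 0.1488]
ee_rot: [-1.572, 0.0, -1.51]
ft_force: [0.6, 0.1, -1.5]
width: 0.0548
time_s: 25.6
tool_pos: [0.4918, -0.2659, 0.1499]
ee_rot: [-1.571, -0.0, -1.466]
ft_force: [0.2, 0.2, -1.9]
width: 0.0549
[ 165    0   35  277 1965] ((0.3957411050796509, -0.23736906051635742), (0.007086446974426508, 0.25942009687423706), 5.977869987487793)
[ 218    0  126  250 5115] ((0.48544397950172424, -0.2105599343776703), (0.10263437777757645, 0.22281195223331451), 6.15946102142334)
[249  23  66  29 464] ((0.4762314260005951, -0.13007478415966034), (0.05159223824739456, 0.016816848888993263), 2.6896626949310303)
[ 241    0   82   39 2356] [281.3  15.7] [ 0.4769 -0.1256  0.0702] [ 0.4761 -0.1259  0.0686] [0.054 0.025 0.009]
[ 244   74   75   80 4685] [281.4 113.6] [ 0.4835 -0.1888  0.0706] [ 0.4834 -0.1895  0.07  ] [0.055 0.056 0.006]
```

View pics/w7.png

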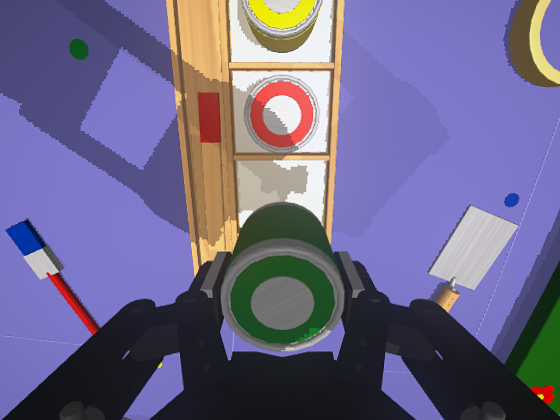

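Red stands flat at (.4834,-.189), lid at px (281,113). Lowering green into bay 3.

```bash
python3 -m inch '{"xyz":[[0,-0.001,-0.010],[0,-0.001,-0.035],[0,-0.001,-0.060],[0,-0.001,-0.080],[0,-0.001,-0.094],[0,-0.001,-0.102],[0,-0.001,-0.107],[0,-0.001,-0.110],[0,-0.001,-0.112],[0,-0.001,-0.1135]],"twist":[[0,0,0],[0,0,0],[0,0,0],[0,0,0],[0,0,0],[0,0,0],[0,0,0],[0,0,0],[0,0,0],[0,0,0]]}'
```

```text
time_s: 26.9
tool_pos: [0.4918, -0.2673, 0.0365]
ee_rot: [-1.57, -0.0, -1.467]
ft_force: [0.5, -0.3, -2.0]
width: 0.0547
```

```bash
python3 -m inch '{"xyz":[[0,0,-0.0005],[0,0,-0.001],[0,0,-0.001],[0,0,-0.001],[0,0,-0.001],[0,0,-0.001],[0,0,-0.001],[0,0,-0.001],[0,0,-0.001],[0,0,-0.001]],"twist":[[0,0,0],[0,0,0],[0,0,0],[0,0,0],[0,0,0],[0,0,0],[0,0,0],[0,0,0],[0,0,0],[0,0,0]]}'
```

```text
time_s: 28.15
tool_pos: [0.4919, -0.2674, 0.0363]
ee_rot: [-1.57, -0.0, -1.467]
ft_force: [-5.0, 3.0, 8.2]
width: 0.0545
```

```bash
python3 -m inch '{"xyz":[[0,0,0],[0,0,0],[0,0,0],[0,0,0],[0,0,0],[0,0,0.008],[0,0,0.030],[0,0,0.060],[0,0,0.090],[0,0,0.115]],"twist":[[0,0,0],[0,0,0],[0,0,0],[0,0,0],[0,0,0],[0,0,0],[0,0,0],[0,0,0],[0,0,0],[0,0,0]]}' 0.0854 && python3 -m inch '{"xyz":[[0.0005,0.020,0],[0.002,0.070,0],[0.003,0.125,0],[0.004,0.180,0],[0.006,0.235,0],[0.007,0.290,0],[0.008,0.340,0],[0.0095,0.375,0],[0.0095,0.385,0],[0.0095,0.385,0]],"twist":[[0,0,-0.5],[0,0,-1],[0,0,-1.5],[0,0,-2.5],[0,0,-3.5],[0,0,-4.5],[0,0,-5],[0,0,-5.5],[0,0,-5.5],[0,0,-5.5]]}' 
python3 - <<'E'
from h import *
m,im,d=grab("wrist","w8"); P=cloud(m,d); ok=d>0
s=arm.state();print(s['tool_pos'],s['ee_rot'],s['time_s'])
reg=ok&(P[...,2]>.064)&(P[...,2]<.082)&(P[...,1]<.4)
k,lab,st,c=cv2.connectedComponentsWithStats(reg.astype(np.uint8))
for i in range(1,k):
    if st[i,4]>150:
        q=P[lab==i]; print(st[i],c[i].round(1),q.mean(0).round(4),((q.max(0)+q.min(0))/2).round(4),(q.max(0)-q.min(0)).round(3))
E
```

```text
time_s: 29.4
tool_pos: [0.4918, -0.2673, 0.1523]
ee_rot: [-1.57, -0.001, -1.467]
ft_force: [-0.3, 0.2, -0.2]
width: 0.0851
time_s: 30.65
tool_pos: [0.5012, 0.1178, 0.1506]
ee_rot: [-1.571, -0.0, -1.562]
ft_force: [0.1, 0.1, -0.4]
width: 0.0856
[0.50124408 0.11719229 0.1505318 ] [-1.57065868e+00 -2.32545455e-04 -1.56279785e+00] 30.7
[ 249  180   68   66 3502] [282.4 212.5] [0.5017 0.1182 0.0707] [0.5017 0.1167 0.0686] [0.055 0.056 0.009]
[353 306  21  46 380] [361.9 327.8] [0.5784 0.0023 0.0708] [0.5823 0.0009 0.0699] [0.023 0.047 0.012]
```

```bash
python3 -m inch '{"xyz":[[0.0005,0,-0.010],[0.0005,0,-0.035],[0.0005,0,-0.060],[0.0005,0,-0.080],[0.0005,0,-0.096],[0.0005,0,-0.107],[0.0005,0,-0.113],[0.0005,0,-0.1145],[0.0005,0,-0.1145],[0.0005,0,-0.1145]],"twist":[[0,0,0],[0,0,0],[0,0,0],[0,0,0],[0,0,0],[0,0,0],[0,0,0],[0,0,0],[0,0,0],[0,0,0]]}' && python3 -m inch '{"xyz":[[0,0,0],[0,0,0],[0,0,0],[0,0,0],[0,0,0],[0,0,0],[0,0,0],[0,0,0],[0,0,0.004],[0,0,0.008]],"twist":[[0,0,0],[0,0,0],[0,0,0],[0,0,0],[0,0,0],[0,0,0],[0,0,0],[0,0,0],[0,0,0],[0,0,0]]}' 0.04
```

```text
time_s: 31.95
tool_pos: [0.502, 0.1178, 0.0363]
ee_rot: [-1.57, 0.0, -1.563]
ft_force: [0.3, 0.2, 0.3]
width: 0.0853
time_s: 33.2
tool_pos: [0.5016, 0.1177, 0.0438]
ee_rot: [-1.571, -0.0, -1.563]
ft_force: [-0.7, 0.5, -2.2]
width: 0.0545
```

```bash
python3 -m inch '{"xyz":[[0,0,0.015],[0,0,0.045],[0,0,0.080],[0,0,0.100],[0,-0.015,0.106],[0,-0.055,0.106],[0,-0.105,0.106],[-0.001,-0.155,0.106],[-0.001,-0.205,0.106],[-0.001,-0.255,0.106]],"twist":[[0,0,0],[0,0,0],[0,0,0],[0,0,0],[0,0,0],[0,0,0.5],[0,0,1],[0,0,1.5],[0,0,2],[0,0,3]]}' && python3 -m inch '{"xyz":[[0,-0.050,0],[0,-0.100,0],[-0.001,-0.150,0],[-0.001,-0.188,0],[-0.001,-0.203,0],[-0.001,-0.208,0],[-0.001,-0.208,0],[-0.001,-0.208,0],[-0.001,-0.208,0],[-0.001,-0.208,0]],"twist":[[0,0,0.6],[0,0,1.2],[0,0,1.8],[0,0,2.5],[0,0,2.5],[0,0,2.5],[0,0,2.5],[0,0,2.5],[0,0,2.5],[0,0,2.5]]}'
python3 - <<'E'
from h import *
m,im,d=grab("wrist","w9"); P=cloud(m,d); ok=d>0
reg=ok&(P[...,2]>.064)&(P[...,2]<.082)&(P[...,0]<.56)
k,lab,st,c=cv2.connectedComponentsWithStats(reg.astype(np.uint8))
for i in range(1,k):
    if st[i,4]>150:
        q=P[lab==i]; print(st[i],c[i].round(1),q.mean(0).round(4),((q.max(0)+q.min(0))/2).round(4),(q.max(0)-q.min(0)).round(3))
E
```

```text
time_s: 34.45
tool_pos: [0.4997, -0.1395, 0.1488]
ee_rot: [-1.572, 0.0, -1.511]
ft_force: [1.4, 0.3, -1.6]
width: 0.0549
time_s: 35.7
tool_pos: [0.4998, -0.3449, 0.1499]
ee_rot: [-1.571, -0.0, -1.467]
ft_force: [0.3, 0.2, -1.0]
width: 0.0545
[ 241    0   82   40 2429] [281.7  16. ] [ 0.4852 -0.2048  0.0702] [ 0.4841 -0.2053  0.0685] [0.054 0.026 0.009]
[ 245   74   75   80 4680] [282.3 113.2] [ 0.4922 -0.2674  0.0706] [ 0.4923 -0.2682  0.0702] [0.055 0.056 0.006]
```

View pics/w9.png

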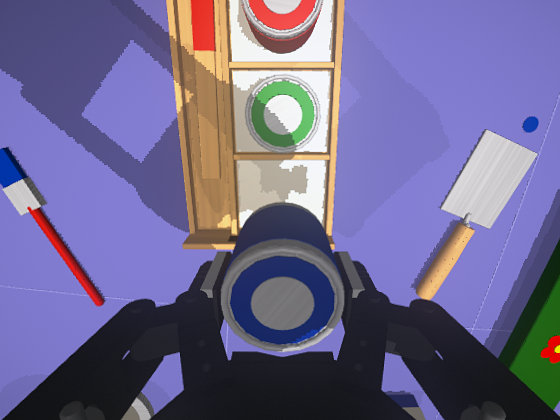

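Green stands flat in bay 3 (lid px 282,113). Bay 4 lies directly below the blue tin.

```bash
python3 -m inch '{"xyz":[[0,-0.001,-0.010],[0,-0.001,-0.035],[0,-0.001,-0.060],[0,-0.001,-0.080],[0,-0.001,-0.094],[0,-0.001,-0.102],[0,-0.001,-0.107],[0,-0.001,-0.110],[0,-0.001,-0.112],[0,-0.001,-0.1135]],"twist":[[0,0,0],[0,0,0],[0,0,0],[0,0,0],[0,0,0],[0,0,0],[0,0,0],[0,0,0],[0,0,0],[0,0,0]]}' && python3 -m inch '{"xyz":[[0,0,-0.0005],[0,0,-0.0005],[0,0,-0.0005],[0,0,-0.0005],[0,0,-0.0005],[0,0,-0.0005],[0,0,-0.0005],[0,0,-0.0005],[0,0,-0.0005],[0,0,-0.0005]],"twist":[[0,0,0],[0,0,0],[0,0,0],[0,0,0],[0,0,0],[0,0,0],[0,0,0],[0,0,0],[0,0,0],[0,0,0]]}'
```

```text
time_s: 37.0
tool_pos: [0.4998, -0.3464, 0.0365]
ee_rot: [-1.57, -0.0, -1.467]
ft_force: [0.6, -0.3, -1.9]
width: 0.055
time_s: 38.25
tool_pos: [0.4999, -0.3464, 0.0363]
ee_rot: [-1.57, -0.0, -1.467]
ft_force: [-1.8, 1.7, 6.1]
width: 0.0546
```

Contact felt (+6 N). Releasing and backing off towards +y, so the wrist camera and the other two can see.

```bash
python3 -m inch '{"xyz":[[0,0,0],[0,0,0],[0,0,0],[0,0,0],[0,0,0],[0,0,0.008],[0,0,0.030],[0,0,0.060],[0,0,0.100],[0,0,0.150]],"twist":[[0,0,0],[0,0,0],[0,0,0],[0,0,0],[0,0,0],[0,0,0],[0,0,0],[0,0,0],[0,0,0],[0,0,0]]}' 0.0854 && python3 -m inch '{"xyz":[[0,0.020,0.020],[0,0.060,0.040],[0,0.100,0.060],[0,0.140,0.080],[0,0.170,0.090],[0,0.180,0.090],[0,0.180,0.090],[0,0.180,0.090],[0,0.180,0.090],[0,0.180,0.090]],"twist":[[0,0,0],[0,0,0],[0,0,0],[0,0,0],[0,0,0],[0,0,0],[0,0,0],[0,0,0],[0,0,0],[0,0,0]]}' 
python3 - <<'E'
from h import *
for n in("wrist","side","scene"):
    m,im,d=grab(n,n+"_end"); P=cloud(m,d); ok=d>0
    reg=ok&(P[...,2]>.064)&(P[...,2]<.082)&(P[...,0]<.56)&(P[...,0]>.4)&(P[...,1]<-.05)
    k,lab,st,c=cv2.connectedComponentsWithStats(reg.astype(np.uint8))
    o=np.array([.4871,-.2275]);a=np.radians(6.03)
    for i in range(1,k):
        if st[i,4]>80:
            q=P[lab==i]; xy=((q.max(0)+q.min(0))/2)[:2]-o
            print(n,c[i].round(0),(xy@np.array([[np.cos(a),-np.sin(a)],[np.sin(a),np.cos(a)]])).round(4),np.percentile(q[:,2],50).round(4),(q.max(0)-q.min(0)).round(3))
E
```

```text
time_s: 39.5
tool_pos: [0.4994, -0.3461, 0.1884]
ee_rot: [-1.571, -0.0, -1.467]
ft_force: [0.9, -1.0, 0.2]
width: 0.0855
time_s: 40.75
tool_pos: [0.4997, -0.1668, 0.2755]
ee_rot: [-1.571, 0.0, -1.468]
ft_force: [0.2, 0.4, 0.1]
width: 0.0857
wrist [267. 129.] [0.001  0.1177] 0.0707 [0.055 0.056 0.007]
wrist [268. 194.] [0.001  0.0381] 0.0709 [0.055 0.055 0.009]
wrist [269. 250.] [ 0.0011 -0.0409] 0.0708 [0.055 0.055 0.009]
wrist [270. 300.] [ 0.001  -0.1196] 0.0708 [0.055 0.056 0.009]
side [307. 108.] [-0.0167 -0.4637] 0.0779 [0.081 0.127 0.016]
side [310. 166.] [0.0017 0.0004] 0.0729 [0.08  0.295 0.012]
scene [209. 187.] [0.0004 0.0375] 0.0722 [0.057 0.055 0.011]
scene [239. 186.] [-0.0009  0.1168] 0.0722 [0.058 0.055 0.011]
scene [180. 189.] [ 0.     -0.0426] 0.0723 [0.057 0.055 0.011]
scene [ 24. 192.] [-0.019  -0.4692] 0.0745 [0.085 0.126 0.015]
scene [149. 190.] [-0.0008 -0.1222] 0.0722 [0.059 0.055 0.011]
```

View pics/wrist_end.png

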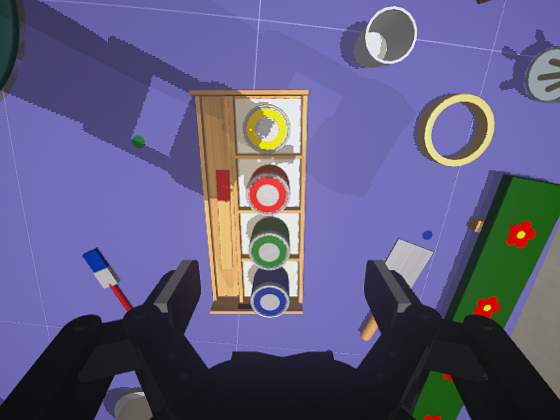

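View pics/scene_end.png

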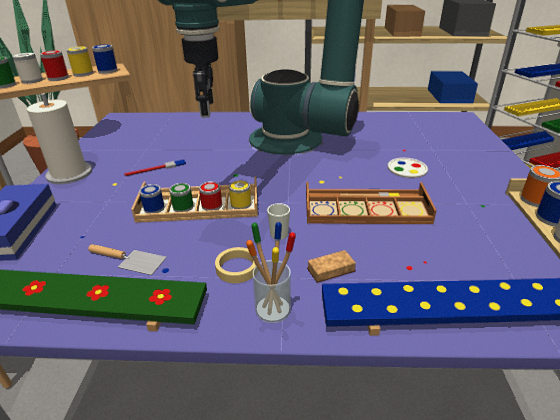

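All four tins stand flat, lid tops at about 71-72 mm and within a few mm of their bay middles. The order from the left is yellow, red, green, blue (wrist px (267,129), (268,194), (269,250), (270,300)). The old tray is empty, and its cards show that same order. The gripper is open and clear, so I'm handing in.

```bash
python3 -c "
from rig import arm
print(arm.job_done())"
```

```text
the job is handed in; nothing more can be done
None
```

All four tins are in the clean tray, one standing flat in each bay. From the left they are yellow, red, green, blue, the same order as the drip cards in the old tray. I moved them one at a time with the jaws across the row, lowered each until the wrist force showed it touching the card, and then released it. The job was handed in at about 41 s of the 96 s allowed.

- **Positions:** the wrist camera put every tin within about 1.5 mm of its bay middle. The scene camera read up to 4 mm off along the row, which is still inside the 12 mm limit and may be partly calibration error.
- **Height:** lid tops read about 71 mm in the wrist view and 72 mm in the scene view, against the expected 72 mm.
- **Side camera:** it gave no per-tin check at the end, because the four lids merged into one blob in its depth mask.
- **Robot:** the gripper was open and well clear of everything when I handed in.

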